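Refit the filter and the bayonet lamp of a gel-viewing lamp house

TASK

Slide the blue filter glass up out of the slotted rack by its black top bar, lower it fully down into the slot at the front of the lamp house and let go of it. Then take the lamp from the bench, push its bayonet foot down into the socket against the spring until the flange meets the rim, and turn it clockwise (seen from above) to the stop, a little under a quarter turn. Finish still gripping it, pressed down and turned, so that I can do up the locking screw meanwhile; leave the amber filter, dye bottle, petri dish and pipette where they are.

Things in the scene. Friction and masses are not known exactly. Their poses are not given: they have to be found in the camera images.
- lamp_house: Open lamp house fixed to the bench, place and yaw vary: pale base 156 x 124 mm, top 20 mm up. Origin on the bench on the socket's axis; x points from the filter slot (front) to the rear. In the middle the black round socket, 56 mm outside, rim 66 mm up, a brass locking screw at its +y side (to 44 mm out, 61 mm up); behind it a curved reflector 58 mm from the axis, 113 mm high.
- socket_rim (a point): Centre of the socket's mouth, axes as the lamp house. Bore 33 mm; two pin slots 7.5 mm wide, 43 mm across, open upward at +x and -x (white marks). 17 mm below the rim they open into channels 15 mm high running clockwise; the pins stop after 81 degrees (1.42 rad). No locking notch: turned but not pressed, the spring lifts the lamp 4 mm, pins against the channel roof.
- spring_contact (a joint): Spring-loaded brass contact in the socket floor, m: 0 = free, its face 20 mm below the rim; 0.014 when the lamp's flange lies on the rim. Pushes up with 4 N when first touched, 10 N at 0.014; the lamp's weight alone does not press it in.
- filter_slot (a point): Middle of the floor of the lamp house's filter slot, 62 mm in front (-x) of the socket axis, 20 mm above the bench; axes as the lamp house. Two upright grooves at +y and -y take the sides of a plate standing across x: 8 mm wide for the 5 mm plate, 84 mm between groove floors, 52 mm high, flared above to 64 mm (about 19 mm wide at the top).
- blue_filter: Deep blue glass plate 5 x 80 x 70 mm (thick along its x, wide along y) with a black grip bar 10 mm thick, 80 mm wide, 22 mm high along its top, blue stripes on the bar; 91 mm high overall, 0.11 kg. Origin at the middle of its lower edge, z up. Stands in one of the rack's two slots; which one varies. Either face may look forward.
- blue_filter_bar (a point): Centre of the blue filter's black grip bar, 80 mm above its lower edge; grip it across its 10 mm thickness (the plate's x).
- amber_filter: The same plate in amber with amber stripes on its bar, in the rack's other slot; it stays there.
- filter_rack: White rack fixed to the bench, base 132 x 104 mm, position and yaw vary; origin on the bench under its centre. Two slots like the lamp house's, across its x at x = -32 and +32 mm, floor 12 mm above the bench, lips up to 76 mm above the bench.
- lamp: LED lamp upright on the bench, 98 mm high, 0.1 to 0.2 kg; origin under its foot. Foot 29.6 mm diameter, lowest 5 mm tapered, two 5 mm pins along +x and -x (40 mm over both), axis 10.5 mm up; flange 52 mm diameter at 34 to 40 mm; grip block 36 x 36 mm at 40 to 72 mm, smooth faces at +y and -y, ribs at +x and -x (22 mm from the axis); white dome above. A half turn makes no difference.
- lamp_flange (a point): Centre of the underside of the lamp's flange, 34 mm above the lamp's origin; it meets the socket's rim when the lamp is fully in.
- lamp_grip (a point): Point on the lamp's axis to grip, along its y, 62 mm above its origin; the fingertips may then push on the flange.
- dye_bottle: Brown bottle with black cap, 44 mm diameter, 85 mm high, beside the work; leave alone.
- petri_dish: Round flat dish, 60 mm diameter, 15 mm high, on the bench in front; leave alone.
- pipette: Blue and grey pipette lying on the bench near the front edge, 234 mm long, 22 mm high; leave alone.

How it is judged:
On the way, in this order (a step that is already met when the one before it is completed fails the run):
1. the blue filter is lifted clear out of the rack's slot (height (world z) of blue_filter above 0.08 m), for 0.1 s.
2. the blue filter stands fully down in the lamp house's slot, let go (horizontal distance between blue_filter and filter_slot below 0.006 m and z of blue_filter in the frame of filter_slot between -0.004 and 0.004 m and angle between the x axis of blue_filter and the x axis of lamp_house, either way round below 0.12 rad and angle between blue_filter's own z axis and vertical below 0.1 rad and contact force between the fingers and blue_filter below 0.1 N), for 0.2 s.
3. the lamp is fully down in the socket and turned to the stop (z of lamp_flange in the frame of socket_rim below 0.0025 m and horizontal distance between lamp_flange and socket_rim below 0.004 m and angle between lamp's own z axis and vertical below 0.08 rad and angle between the x axis of lamp and the x axis of lamp_house, either way round above 1.22 rad and value of joint spring_contact above 0.0105 m), for 0.1 s.
At the end, for the whole second after the job is handed in: Blue filter in the lamp house slot: within 6 mm of its middle, 4 mm of its floor, upright, square, let go. Lamp: flange within 2.5 mm of the rim, upright, turned 70 degrees or more, contact pressed 10.5 mm or more, gripped (over 3 N). Both at rest; amber filter within 10 mm of its start (all of step 2 and all of step 3 and contact force between the fingers and lamp above 3 N and linear speed of each of lamp, blue_filter below 0.02 m/s and distance of amber_filter from where it was at the start of the episode below 0.01 m); the arm keeps its last pose, push and grip.
It fails at once if the amber filter is moved by more than 2 cm (distance of amber_filter from where it was at the start of the episode above 0.02 m).
It fails at once if the dye bottle is moved by more than 2 cm (distance of dye_bottle from where it was at the start of the episode above 0.02 m).
It fails at once if the petri dish is moved by more than 2 cm (distance of petri_dish from where it was at the start of the episode above 0.02 m).
It fails at once if the pipette is moved by more than 2 cm (distance of pipette from where it was at the start of the episode above 0.02 m).
It also fails if it takes over 72 s, if anything falls off the work surface, if the arm or the gripper's body presses on something with over 40 N, if the wrist force passes 120 N, or if a joint passes its speed limit or range.

ROBOT

A 7-joint arm with a two-finger parallel gripper is mounted at the origin on a cart in front of the work surface, level with it; the furniture and walls round the work are solid. World frame = base frame: x ahead of the robot, y to its left, z up, the work surface at z = 0. Lengths are in m, angles in rad, forces in N, time in s.
With the tool pointing down it reaches from about 0.4 to 0.85 m from the base axis. Payload 10.4 kg.
Tool frame: the origin (TCP) lies on the centre line of the jaws, within the pads' length; the fingertips stand 17 mm ahead of it and the grasp point (between the pads) lies 2 mm behind it; z points along the fingers, y is the line along which they close (so a half turn about z gives the same grasp; the last joint's range is limited). The gripper opens to 85 mm and grips with 20 to 120 N. Pads are 22 mm wide; open, the fingers measure 114 mm over their backs; the gripper's body (76 mm by 85 mm) begins 54 mm behind the grasp point. The pads swing forward as they close: fully open they stand 13 mm farther back than shut.
Start: joints at [1.141, 0.332, -0.065, 1.46, 0.022, 1.35, -0.088], TCP at [0.247, -0.574, 0.225] pointing down, gripper open.
Joint ranges: [-2.6, 2.6], [-0.5, 2.12], [-1.47, 1.34], [0.16, 2.42], [-1.27, 4.41], [0.06, 2.06], [-2.6, 2.6]. Speed limits (rad/s): [2.22, 2.22, 2.79, 2.79, 3.14, 3.14, 3.14].

INTERFACE

Orientations are given as a unit quaternion [x, y, z, w].
In Python, from workcell import sensors, imaging, order, spotter gives the robot as it stands. The module is installed in compiled form; this text tells all that it offers.
- The arm moves only by the shell command python3 -m inch 'ROWS' [FORCE]. ROWS is JSON, a list that holds one entry, the list of rows, each a list of 7 numbers: the shift along the tool's x, y, z in m, then the turn, a rotation vector about the tool's x, y, z in rad, then the closure, from -1 (fully open) to 1 (shut). In form: [[[x, y, z, ax, ay, az, hand], ...]]. A call has 1 to 10 rows; each row is the pose to reach, as a shift and turn from the pose commanded when the call began, along the tool's axes at that moment; what a row does not reach only later rows make up. A row lasts 1/10 s, in which the tool goes at most 50 mm and 8.59 degrees, less where a joint would pass 70% of its speed; a pose out of reach is approached as far as the arm can. A call with a gripper value outside its range is refused whole. The fingers move at their own pace and stop on an object; FORCE is the grip in N (left out, the last holds). Time passes only in rows, so rows that repeat a pose let the fingers close. It gives the time, the measured TCP pose, the force, the opening and the grip force at its end, in the units of the state.
- sensors.get_obs(): the state, without advancing time (a new reading comes with each control period).
- imaging.camera(name): name is "scene" or "top"; returns the picture (400x640x3 uint8, blue, green, red); there is no depth.
- imaging.calibration(name): a dict with "mtx" (3x3 intrinsics, pixels), "D" ([k1, k2, p1, p2, k3] as OpenCV has them; the pictures are not rectified), "R" (3x3) and "t" (3): a world point X has camera coordinates R X + t. Camera axes: x right, y down, z forward; pixel columns grow to the right and rows downward; lengths in m; the calibration is good to about 2 mm. A picture is of the moment at which its call begins. calibration takes no time and is no camera call.
- order.hand_in(): hands the job in; it is judged then, once.
Trained networks look in the newest picture that a camera, given by its name, has taken for a name from the list of things; names that differ only in an ending like _2 or _b are one class to them, and where a whole thing is asked for, a point or a joint stands for the part that bears it (a point fixed in the world has none). Each returns a list of dicts, best first, with "conf" (0 to 1); they miss things now and then, are a little off and sometimes report something else, mostly with a low value. They report only what shows in the picture. A call takes as long as a camera call.
- spotter.look_for(label, camera): "pixel" ([column, row] in pixels, amid what is visible of it).
The state is a dict: "clock": time; "joint_pos": joint angles; "joint_velocities": joint speeds; "tau": joint torques, N m; "position": TCP position; "ee_rot": TCP orientation; "ft_force": force on the tool from outside, world axes, zero at the start; "torque": the same for the moment, N m; "grip_width": opening from 0.0 (shut) to 1.0 (fully open); "grasp_force": force on a finger pad.
Only numpy, scipy, OpenCV 4.12 (cv2) and the standard library are available. Lean on these libraries where they do the work, as an engineer would, in place of code of your own. Each camera call takes 0.05 s, during which the arm holds its last target. There are 200 camera calls.

## Working session

There is one attempt and no reset: what is moved stays moved. The work goes in short steps, Python scripts to look and compute and a shell command to move; the robot and the scene stay as the last step left them, time stands still between calls to the robot, and variables do not carry over. Pictures are saved under pics/ and viewed, at most 10 in all, crops included, and the job is handed in when it is done.

```bash
mkdir -p pics; python3 - <<'E'
from workcell import sensors, imaging, order, spotter
import cv2
o=sensors.get_obs();print({k:(v if not hasattr(v,'__len__') else [round(float(x),3) for x in v]) for k,v in o.items()})
for c in("scene","top"):
    im=imaging.camera(c);cv2.imwrite(f"pics/{c}0.png",im)
    k=imaging.calibration(c);print(c,k)
    for n in["lamp_house","blue_filter","amber_filter","filter_rack","lamp","dye_bottle","petri_dish","pipette"]:
        print(n,[( [round(float(a)) for a in d["pixel"]],round(float(d["conf"]),2)) for d in spotter.look_for(n,c)[:2]])
E
```

```text
{'clock': 0.0, 'joint_pos': [1.141, 0.333, -0.065, 1.461, 0.022, 1.35, -0.088], 'joint_velocities': [0.001, 0.002, 0.0, -0.001, -0.0, 0.001, 0.001], 'tau': [-0.0, -62.543, 0.049, -39.161, 0.016, 0.01, -0.0], 'position': [0.247, -0.574, 0.224], 'ee_rot': [0.979, 0.202, -0.0, -0.001], 'ft_force': [0.091, -0.557, 0.639], 'torque': [0.022, 0.005, 0.006], 'grasp_force': 0.0, 'grip_width': 1.0015460296936765}
scene {'mtx': array([[395.68582441,   0.        , 323.76074764],
       [  0.        , 395.68582441, 197.33252426],
       [  0.        ,   0.        ,   1.        ]]), 'D': array([-0.05355265,  0.        ,  0.        ,  0.        ,  0.        ]), 'R': array([[-0.88078123, -0.47311709,  0.01961259],
       [-0.35975653,  0.64166276, -0.67738035],
       [ 0.30789555, -0.60367965, -0.73537147]]), 't': array([0.45815577, 0.24660039, 0.86743677])}
lamp_house [([309, 195], 0.67)]
blue_filter [([280, 277], 0.92), ([315, 140], 0.21)]
amber_filter [([303, 298], 0.73)]
filter_rack [([292, 310], 0.65)]
lamp [([384, 155], 0.83)]
dye_bottle [([316, 142], 0.76)]
petri_dish [([382, 226], 0.65)]
pipette [([421, 166], 0.76)]
top {'mtx': array([[483.96955966,   0.        , 307.0942326 ],
       [  0.        , 483.96955966, 204.49842094],
       [  0.        ,   0.        ,   1.        ]]), 'D': array([0.00074092, 0.        , 0.        , 0.        , 0.        ]), 'R': array([[-0.02630597, -0.99944193,  0.02058688],
       [-0.99166573,  0.02349194, -0.12667761],
       [ 0.12612329, -0.02374768, -0.99173029]]), 't': array([-0.00225163,  0.52130811,  1.36700416])}
lamp_house [([317, 186], 0.73)]
blue_filter [([219, 210], 0.64)]
amber_filter [([215, 233], 0.69)]
filter_rack [([224, 224], 0.94)]
lamp [([318, 187], 0.61), ([392, 222], 0.48)]
dye_bottle [([374, 152], 0.63)]
petri_dish [([318, 255], 0.81), ([317, 184], 0.29)]
pipette [([410, 257], 0.75)]
```

```bash
python3 - <<'E'
import cv2
t=cv2.imread("pics/top0.png")[125:285,165:435]
cv2.imwrite("pics/top0c.png",cv2.resize(t,(0,0),fx=2.96,fy=2.96,interpolation=cv2.INTER_CUBIC))
s=cv2.imread("pics/scene0.png")[100:370,190:460]
cv2.imwrite("pics/scene0c.png",cv2.resize(s,(0,0),fx=2.2,fy=2.2,interpolation=cv2.INTER_CUBIC))
E
```

```text
(no output)
```

View pics/top0c.png

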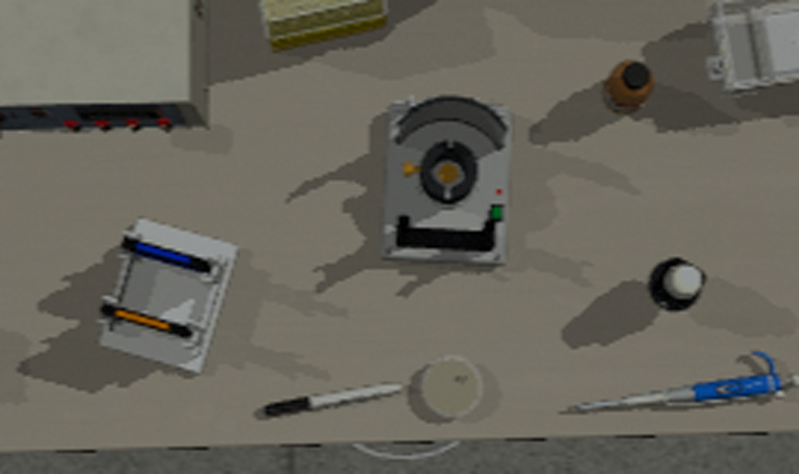

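View pics/scene0c.png

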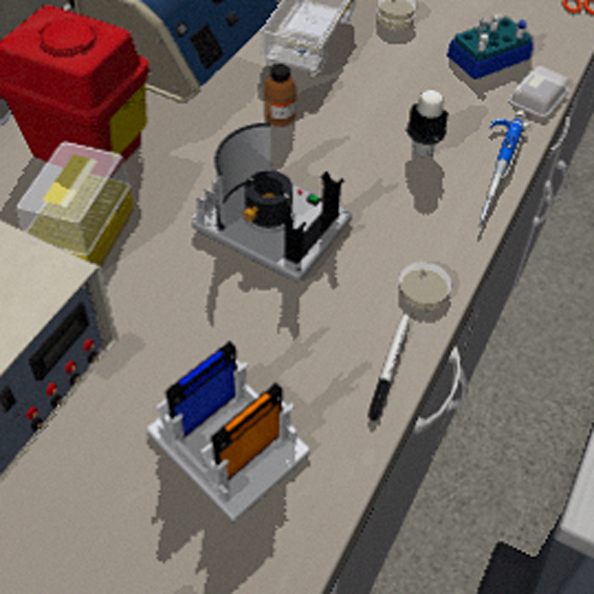

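Top view (native pixels = crop/2.96 + (165,125)): the blue bar runs (207,207)–(240,216), in the rear rack slot, with amber in the front slot. The socket is at about (316,184), the lamp house slot faces the robot, and the lamp is at about (394,221). I'll fit the known geometry to both pictures.

```bash
cat > h.py <<'E'
import numpy as np, cv2
from workcell import sensors, imaging, order, spotter
from scipy.optimize import minimize
K={c:imaging.calibration(c) for c in("scene","top")}
def proj(P,c):
    k=K[c];return cv2.projectPoints(np.asarray(P,float).reshape(-1,3),cv2.Rodrigues(k["R"])[0],k["t"],k["mtx"],k["D"])[0][:,0]
def ray(px,c,z):
    k=K[c];u=cv2.undistortPoints(np.float64([[px]]),k["mtx"],k["D"])[0,0]
    d=k["R"].T@np.r_[u,1];C=-k["R"].T@k["t"];return C+d*(z-C[2])/d[2]
def grad(im,s):
    g=np.zeros(im.shape[:2])
    for ch in cv2.split(cv2.GaussianBlur(im,(0,0),s).astype(np.float32)):
        g=np.maximum(g,np.hypot(cv2.Sobel(ch,5,1,0),cv2.Sobel(ch,5,0,1)))
    return np.minimum(g,np.percentile(g,98)).astype(np.float32)
def place(P,p): c,s=np.cos(p[2]),np.sin(p[2]);P=np.asarray(P);return np.c_[P[:,0]*c-P[:,1]*s+p[0],P[:,0]*s+P[:,1]*c+p[1],P[:,2]]
def line(a,b,n=40): return np.linspace(a,b,n)
def rect(x0,x1,y0,y1,z): q=[(x0,y0,z),(x1,y0,z),(x1,y1,z),(x0,y1,z)];return np.vstack([line(q[i],q[(i+1)%4]) for i in range(4)])
def circ(r,z,cx=0,n=100): a=np.linspace(0,2*np.pi,n);return np.c_[cx+r*np.cos(a),r*np.sin(a),0*a+z]
def fit(models,ims,p0,yaw=True):
    """models: {cam: points}"""
    p=np.array(p0,float)
    for s in(2.5,1.5,0.8):
        G={c:grad(ims[c],s) for c in models}
        def f(q):
            q=q if yaw else np.r_[q,p0[2]]
            v=0
            for c,M in models.items():
                uv=proj(place(M,q),c).astype(np.float32)
                v-=cv2.remap(G[c],uv[:,:1].copy(),uv[:,1:].copy(),1).mean()/G[c].max()
            return v
        n=3 if yaw else 2
        r=minimize(f,p[:n],method="Nelder-Mead",options=dict(initial_simplex=p[:n]+np.vstack([np.zeros(n),np.diag([.008,.008,.06][:n])]),xatol=1e-5,fatol=1e-6))
        p[:n]=r.x
    return p,r.fun
E
cat > m.py <<'E'
from h import *
ims={c:cv2.imread(f"pics/{c}0.png") for c in K}
for c in K: print(c,"cam at",(-K[c]["R"].T@K[c]["t"]).round(3))
n=lambda u,v:(165+u/2.96,125+v/2.96)
g=ray(n(448,172),"top",.066);print("socket guess",g)
sock=np.vstack([circ(.028,.066),circ(.0165,.066)]);base=rect(-.078,.078,-.062,.062,.02)
for nm,M in(("both",{c:np.vstack([sock,base]) for c in K}),("top",{"top":np.vstack([sock,base])}),("scene",{"scene":np.vstack([sock,base])}),("socktop",{"top":sock})):
    r=fit(M,ims,[g[0],g[1],0.0],nm!="socktop");print("house",nm,r[0].round(4),round(float(r[1]),3))
    if nm=="both":H=r[0]
g=ray(n(172,255),"top",.103);bar=rect(-.005,.005,-.04,.04,.103)
for nm,cs in(("both",K),("top",["top"]),("scene",["scene"])):
    r=fit({c:bar for c in cs},ims,[g[0],g[1],-.25]);print("bluebar",nm,r[0].round(4),round(float(r[1]),3))
    if nm=="both":B=r[0]
g=ray(n(170,294),"top",.012);rk=rect(-.066,.066,-.052,.052,.012)
r=fit({c:rk for c in K},ims,[g[0],g[1],-.25]);R=r[0];print("rack",R.round(4),place([[.032,0,0]],R).round(4),place([[-.032,0,0]],R).round(4))
for c in K:
    hsv=cv2.cvtColor(ims[c],cv2.COLOR_BGR2HSV)
    x,y=(np.int_(proj([[B[0],B[1],.103]],c)[0]));
    m=np.zeros(hsv.shape[:2],bool);m[y-15:y+15,x-30:x+30]=((abs(hsv[...,0].astype(int)-120)<8)&(hsv[...,1]>150)&(hsv[...,2]>110))[y-15:y+15,x-30:x+30]
    q=np.argwhere(m)[:,::-1];print("stripe",c,len(q),ray(q.mean(0),c,.103).round(4))
g=ray(n(683,278),"top",.098);print("lamp dome",g, "scene dome",ray((190+432/2.2,100+97/2.2),"scene",.098))
L=circ(.026,.040)
for nm,cs in(("both",K),("top",["top"]),("scene",["scene"])):
    r=fit({c:L for c in cs},ims,[g[0],g[1],0],False);print("lamp flange",nm,r[0].round(4),round(float(r[1]),3))
    if nm=="both":Lp=r[0]
def draw(c,sets,f):
    s=4;im=cv2.resize(ims[c],None,fx=s,fy=s,interpolation=cv2.INTER_CUBIC)
    for P in sets:
        for u,v in proj(P,c):cv2.circle(im,(int(u*s+s/2),int(v*s+s/2)),0,(0,255,0),-1)
    return im
S=[place(sock,H),place(base,H),place(bar,B),place(rk,R),place(L,Lp)]
t=draw("top",S,0);s=draw("scene",S,0)
def cr(im,c,P,w=66,h=50,k=1):
    u,v=proj([P],c)[0]*4;u,v=int(u),int(v);return cv2.resize(im[v-h*2*k:v+h*2*k,u-w*3:u+w*3],(396,290))
out=np.vstack([np.hstack([cr(t,"top",[H[0],H[1],.05],k=1),cr(s,"scene",[H[0],H[1],.05])]),np.hstack([cr(t,"top",[Lp[0],Lp[1],.05],33,25),cr(s,"scene",[Lp[0],Lp[1],.05],33,25)])])
cv2.imwrite("pics/ov.png",out)
E
python3 m.py
```

```text
scene cam at [0.225 0.582 0.796]
top cam at [0.344 0.018 1.422]
socket guess [ 0.57755375 -0.04241757  0.066     ]
house both [ 0.581  -0.0421  0.1529] -0.924
house top [ 0.5759 -0.041   0.2422] -0.503
house scene [ 0.581 -0.042  0.15 ] -0.445
house socktop [ 0.5749 -0.0409  0.    ] -0.66
bluebar both [ 0.501   0.2265 -0.3185] -1.786
bluebar top [ 0.4995  0.2229 -0.3043] -0.956
bluebar scene [ 0.5013  0.2279 -0.2992] -0.888
rack [ 0.4711  0.2364 -0.2981] [[0.5017 0.227  0.    ]] [[0.4406 0.2458 0.    ]]
stripe scene 61 [0.5005 0.2271 0.103 ]
stripe top 25 [0.5025 0.2253 0.103 ]
lamp dome [ 0.46697292 -0.25715494  0.098     ] scene dome [ 0.46120063 -0.25117368  0.098     ]
lamp flange both [ 0.4662 -0.2585  0.    ] -1.69
lamp flange top [ 0.467  -0.2589  0.    ] -0.902
lamp flange scene [ 0.4633 -0.2548  0.    ] -0.85
```

View pics/ov.png

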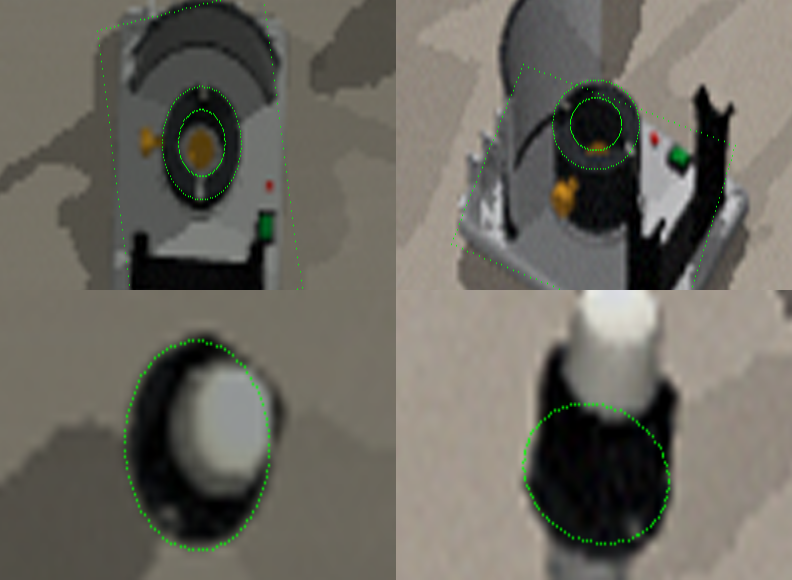

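The overlay puts the lamp at about (0.466,-0.258). The lamp house base outline is off in yaw (true yaw is near 0), so I'll refine that later. The blue bar is at (0.501, 0.2265) with yaw -0.30, and the rack fit agrees. I'll start moving, going over the bench first.

```bash
python3 -m inch '[[[0.38,-0.243,0,0,0,-0.864,0.06],[0.38,-0.243,0,0,0,-0.864,0.06],[0.38,-0.243,0,0,0,-0.864,0.06],[0.38,-0.243,0,0,0,-0.864,0.06],[0.38,-0.243,0,0,0,-0.864,0.06],[0.38,-0.243,0,0,0,-0.864,0.06],[0.38,-0.243,0,0,0,-0.864,0.06],[0.38,-0.243,0,0,0,-0.864,0.06],[0.38,-0.243,0,0,0,-0.864,0.06],[0.38,-0.243,0,0,0,-0.864,0.06]]]' 40
cat > go.py <<'E'
# python3 go.py x y z yaw_of_tool_y : tool-frame shift & turn to that pose (tool down)
import sys,numpy as np
from workcell import sensors
from scipy.spatial.transform import Rotation as Ro
x,y,z,w=map(float,sys.argv[1:5]);o=sensors.get_obs()
R=Ro.from_quat(o["ee_rot"]);p=np.array(o["position"])
Y=np.array([np.cos(w),np.sin(w),0]);Z=np.array([0,0,-1.]);T=Ro.from_matrix(np.c_[np.cross(Y,Z),Y,Z])
print("shift",(R.inv().apply(np.array([x,y,z])-p)).round(4),"turn",(R.inv()*T).as_rotvec().round(4),"now",p.round(4),"yawY",round(float(np.arctan2(*R.as_matrix()[1::-1,1])),3),"F",np.round(o["ft_force"],1),"t",round(o["clock"],2),"q7",round(float(o["joint_pos"][6]),2),"w",round(float(o["grip_width"]),3),"g",round(float(o["grasp_force"]),1))
E
python3 go.py 0.501 0.2265 0.19 -0.30
```

```text
clock: 1.9
position: [0.5036, -0.193, 0.225]
ee_rot: [0.802, 0.598, 0.002, -0.0]
ft_force: [0.2, 0.7, 0.5]
grip_width: 0.468
grasp_force: 0.0
shift [ 0.4011 -0.1224  0.0359] turn [ 0.0013 -0.0029  0.0102] now [ 0.5036 -0.193   0.225 ] yawY -0.29 F [0.2 0.7 0.5] t 1.9 q7 -0.07 w 0.468 g 0.0
```

```bash
python3 -m inch '[[[0.4,-0.122,0.036,0,0,0.01,0.06],[0.4,-0.122,0.036,0,0,0.01,0.06],[0.4,-0.122,0.036,0,0,0.01,0.06],[0.4,-0.122,0.036,0,0,0.01,0.06],[0.4,-0.122,0.036,0,0,0.01,0.06],[0.4,-0.122,0.036,0,0,0.01,0.06],[0.4,-0.122,0.036,0,0,0.01,0.06],[0.4,-0.122,0.036,0,0,0.01,0.06],[0.4,-0.122,0.036,0,0,0.01,0.06],[0.4,-0.122,0.036,0,0,0.01,0.06]]]'
python3 go.py 0.501 0.2265 0.092 -0.30
cat > m2.py <<'E'
from h import *
ims={c:cv2.imread(f"pics/{c}0.png") for c in K}
for c in K:
  for y in np.arange(-.2,.21,.02):pass
base=rect(-.078,.078,-.062,.062,.02);sock=np.vstack([circ(.028,.066),circ(.0165,.066)])
for cs in(["top"],["scene"],["top","scene"]):
    best=min((fit({c:np.vstack([base]*2+[sock]) for c in cs},ims,[.579+dx,-.042,y]) for y in(-.15,-.08,0,.08) for dx in(-.01,0,.01)),key=lambda r:r[1]);print(cs,best[0].round(4),best[1])
H=best[0]
z=[]
for c in K:
    u,v=np.int_(proj([[.579,-.042,.066]],c)[0]);w=20
    z.append(cv2.resize(ims[c][v-w:v+w,u-w:u+w],(400,400),interpolation=cv2.INTER_NEAREST));print(c,"crop origin",u-w,v-w)
cv2.imwrite("pics/sock.png",np.hstack(z))
E
python3 m2.py
```

```text
clock: 2.9
position: [0.5006, 0.2215, 0.1883]
ee_rot: [0.806, 0.592, 0.0, -0.001]
ft_force: [-1.1, -0.3, 0.4]
grip_width: 0.471
grasp_force: 0.0
shift [ 0.0047 -0.001   0.0963] turn [-0.0012 -0.0013 -0.0043] now [0.5006 0.2215 0.1883] yawY -0.304 F [-1.1 -0.3  0.4] t 2.9 q7 -0.95 w 0.471 g 0.0
['top'] [ 0.5828 -0.0428  0.1229] -0.4594647288322449
['scene'] [ 0.5817 -0.0426  0.1259] -0.45179322361946106
['top', 'scene'] [ 0.5824 -0.0429  0.1309] -0.9086737632751465
scene crop origin 291 164
top crop origin 296 162
```

View pics/sock.png

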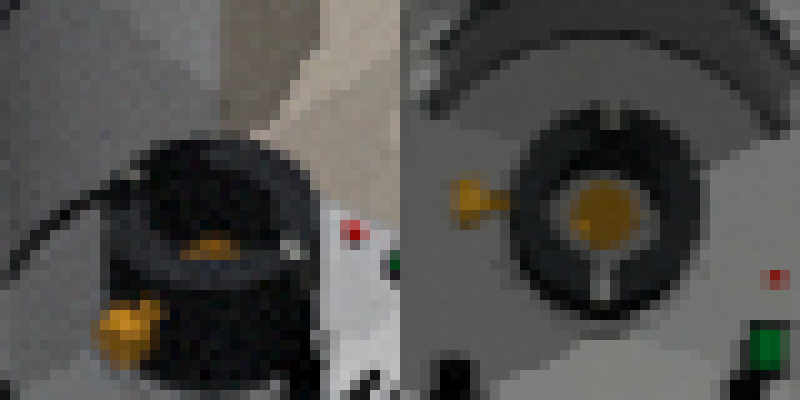

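Scene marks are at about (303.5,181.5) and (319.7,188.3); top marks are at about (316.6,173.3) and (315.7,189.2). I'll descend on the blue bar and work out the socket from these marks.

```bash
python3 -m inch '[[[0.005,-0.001,0,0,0,0,0.06],[0.005,-0.001,0.03,0,0,0,0.06],[0.005,-0.001,0.06,0,0,0,0.06],[0.005,-0.001,0.08,0,0,0,0.06],[0.005,-0.001,0.097,0,0,0,0.06],[0.005,-0.001,0.097,0,0,0,0.06]]]'
python3 go.py 0.501 0.2265 0.090 -0.30
python3 - <<'E'
from h import *
for c,a,b in(("top",(316.6,173.3),(315.7,189.2)),("scene",(303.5,181.5),(319.7,188.3))):
    A,B=ray(a,c,.066),ray(b,c,.066);print(c,A.round(4),B.round(4),((A+B)/2).round(4),np.linalg.norm(A-B).round(4),"yaw",np.arctan2(A[1]-B[1],A[0]-B[0]).round(3))
E
```

```text
clock: 3.5
position: [0.5018, 0.2204, 0.0895]
ee_rot: [0.809, 0.588, -0.002, -0.0]
ft_force: [0.4, 0.2, 0.9]
grip_width: 0.474
grasp_force: 0.0
shift [ 0.0056 -0.0026 -0.0005] turn [-0.0024  0.0029 -0.0124] now [0.5018 0.2204 0.0895] yawY -0.312 F [0.4 0.2 0.9] t 3.5 q7 -1.03 w 0.474 g 0.0
top [ 0.6059 -0.0439  0.066 ] [ 0.5601 -0.0401  0.066 ] [ 0.583 -0.042  0.066] 0.0459 yaw -0.084
scene [ 0.6033 -0.0406  0.066 ] [ 0.5548 -0.0397  0.066 ] [ 0.579  -0.0401  0.066 ] 0.0485 yaw -0.019
```

```bash
python3 -m inch '[[[0.005,-0.002,0,0,0,-0.01,0.06],[0.005,-0.002,0,0,0,-0.01,0.06],[0.005,-0.002,0,0,0,-0.01,0.06]]]'
for i in 1 2 3; do python3 - <<'E'
from workcell import sensors
import numpy as np
o=sensors.get_obs();print(np.round(o["position"],4),np.round(o["joint_velocities"],3))
E
done; python3 go.py 0.501 0.2265 0.090 -0.30
```

```text
clock: 3.8
position: [0.5026, 0.2285, 0.0926]
ee_rot: [0.805, 0.594, 0.001, 0.0]
ft_force: [-0.2, -0.0, -0.1]
grip_width: 0.469
grasp_force: 0.0
[0.5026 0.2285 0.0926] [-0.     0.002  0.003  0.007  0.001 -0.002 -0.   ]
[0.5026 0.2285 0.0926] [-0.     0.002  0.003  0.007  0.001 -0.002 -0.   ]
[0.5026 0.2285 0.0926] [-0.     0.002  0.003  0.007  0.001 -0.002 -0.   ]
shift [-0.0024 -0.001   0.0026] turn [ 0.0014 -0.0009  0.    ] now [0.5026 0.2285 0.0926] yawY -0.3 F [-0.2 -0.  -0.1] t 3.8 q7 -1.03 w 0.469 g 0.0
```

```bash
python3 -m inch '[[[0,0,0,0,0,0,1],[0,0,0,0,0,0,1],[0,0,0,0,0,0,1],[0,0,0,0,0,0,1],[0,0,0,0,0,0,1],[0,0,0,0,0,0,1]]]' 40
python3 - <<'E'
from h import *
P=[];Q=[]
for i in range(6):
    imaging.camera("top") if i<5 else None;o=sensors.get_obs();P.append(o["position"]);Q.append(o["ee_rot"])
P=np.array(P);print(P.mean(0).round(4),P.std(0).round(4),np.mean(Q,0).round(4),o["grip_width"],o["grasp_force"],o["ft_force"])
E
```

```text
clock: 4.4
position: [0.5023, 0.2281, 0.0919]
ee_rot: [0.805, 0.593, 0.0, 0.0]
ft_force: [-0.3, -1.7, 5.1]
grip_width: 0.097
grasp_force: 39.5
[0.5024 0.2281 0.0919] [0. 0. 0.] [8.049e-01 5.934e-01 3.000e-04 3.000e-04] 0.09354427209236697 39.47151303291321 [-0.86112854 -2.34896053  5.36243427]
```

```bash
python3 -m inch '[[[0,0,-0.02,0,0,0,1],[0,0,-0.04,0,0,0,1],[0,0,-0.06,0,0,0,1],[0,0,-0.085,0,0,0,1],[0,0,-0.11,0,0,0,1],[0,0,-0.13,0,0,0,1],[0,0,-0.13,0,0,0,1],[0,0,-0.13,0,0,0,1]]]'
python3 - <<'E'
from h import *
for i in range(5): a=imaging.camera("top");b=imaging.camera("scene")
ims=dict(top=a,scene=b)
for c in ims: cv2.imwrite(f"pics/{c}1.png",ims[c])
o=sensors.get_obs();p=np.array(o["position"]);print(p.round(4),np.round(o["ee_rot"],4),o["grip_width"],np.round(o["ft_force"],1))
z0=p[2]-.08+.0  # approx bottom
# blade lower edge & sides from scene; fit face rect in plate's plane
def face(z):
    a=[line((0,-.04,z),(0,.04,z)),line((0,-.04,z),(0,-.04,z+.069)),line((0,.04,z),(0,.04,z+.069))];return np.vstack(a)
for dz in(-.084,-.082,-.08,-.078,-.076): 
    for c in("scene",): print(dz,c,[x for x in fit({c:face(p[2]+dz)},ims,[p[0],p[1],-.3])])
E
python3 go.py 0.52 -0.04 0.22 -0.04
```

```text
clock: 5.45
position: [0.5018, 0.228, 0.2208]
ee_rot: [0.805, 0.593, -0.0, 0.0]
ft_force: [-0.1, 0.6, -0.8]
grip_width: 0.096
grasp_force: 39.3
[0.5019 0.2281 0.2213] [ 8.048e-01  5.935e-01 -2.000e-04 -0.000e+00] 0.09520270633292033 [ 0.1  0.7 -0.6]
-0.084 scene [array([ 0.49970598,  0.22657382, -0.33112017]), np.float64(-0.9978394508361816)]
-0.082 scene [array([ 0.49894113,  0.22756924, -0.33035416]), np.float64(-0.9982509613037109)]
-0.08 scene [array([ 0.49809986,  0.22858399, -0.3276836 ]), np.float64(-0.9983173608779907)]
-0.078 scene [array([ 0.49723889,  0.22954228, -0.3258141 ]), np.float64(-0.9983456134796143)]
-0.076 scene [array([ 0.49637193,  0.23045614, -0.3250483 ]), np.float64(-0.9982944130897522)]
shift [-0.2508  0.0965  0.0013] turn [-3.000e-04  2.000e-04 -2.599e-01] now [0.5019 0.2281 0.2213] yawY -0.3 F [ 0.1  0.7 -0.6] t 5.95 q7 -0.95 w 0.095 g 39.3
```

```bash
python3 - <<'E'
from h import *
a=cv2.imread("pics/top0.png")[150:222,285:347];b=cv2.imread("pics/scene0.png")[150:232,272:352]
cv2.imwrite("pics/house.png",np.hstack([cv2.resize(a,None,fx=6,fy=6,interpolation=2)[:432],cv2.resize(b,None,fx=5.27,fy=5.27,interpolation=2)[:432]]))
E
```

```text
(no output)
```

View pics/house.png

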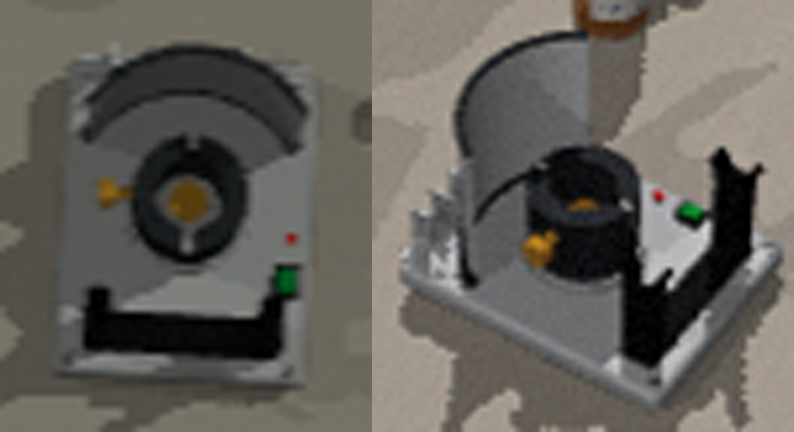

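```bash
python3 - <<'E'
from h import *
T=lambda u,v,z=.02: ray((u/6-.5+285,v/6-.5+150),"top",z)
S=lambda u,v,z=.02: ray(((u-372)/5.27-.5+272,v/5.27-.5+150),"scene",z)
fl,fr,rr,rl=T(57,374),T(305,383),T(315,62),T(70,55)
print("top corners",*[p[:2].round(4) for p in(fl,fr,rr,rl)])
an=lambda d:np.arctan2(d[1],d[0])
print("yaws front",an(fl-fr)-np.pi/2,"rear",an(rl-rr)-np.pi/2,"L",an(rl-fl),"R",an(rr-fr),"ctr",((fl+fr+rr+rl)/4).round(4),"dims",*[np.linalg.norm(d).round(4) for d in(fl-fr,rl-rr,rl-fl,rr-fr)])
l,f,r=S(403,265),S(655,393),S(780,252)
print("scene",l[:2].round(4),f[:2].round(4),r[:2].round(4),an(l-f),an(f-r)-np.pi/2,np.linalg.norm(l-f),np.linalg.norm(f-r),((l+r)/2).round(4))
E
```

```text
top corners [0.5021 0.0231] [ 0.4948 -0.0973] [ 0.6539 -0.1076] [0.66   0.0131]
yaws front -0.06051034631019525 rear -0.050838275617720585 L -0.06335711051962509 R -0.06471024469985422 ctr [ 0.5777 -0.0422  0.02  ] dims 0.1206 0.1209 0.1582 0.1594
scene [0.6529 0.013 ] [0.5037 0.0239] [ 0.4914 -0.0877] -0.07273201134777217 -0.10953276844549631 0.14963019150557622 0.11226712824005358 [ 0.5722 -0.0374  0.02  ]
```

```bash
python3 go.py 0.519 -0.038 0.18 -0.06; python3 -m inch '[[[-0.05,0.02,0,0,0,-0.04,1],[-0.1,0.04,0,0,0,-0.1,1],[-0.14,0.055,0,0,0,-0.15,1],[-0.18,0.07,0,0,0,-0.2,1],[-0.22,0.085,0.01,0,0,-0.24,1],[-0.249,0.095,0.03,0,0,-0.24,1],[-0.249,0.095,0.041,0,0,-0.24,1],[-0.249,0.095,0.041,0,0,-0.24,1],[-0.249,0.095,0.041,0,0,-0.24,1]]]'
python3 - <<'E'
from h import *
for i in range(2): a=imaging.camera("top");b=imaging.camera("scene")
ims=dict(top=a,scene=b)
for c in ims: cv2.imwrite(f"pics/{c}2.png",ims[c])
o=sensors.get_obs();print(np.round(o["position"],4),np.round(o["ee_rot"],4))
P=o["position"]
u,v=np.int_(proj([P],"scene")[0])
b=ims["scene"][v-15:v+75,u-60:u+60]; print(u-60,v-15)
cv2.imwrite("pics/hov.png",cv2.resize(b,None,fx=6.6,fy=6.6,interpolation=2))
E
python3 go.py 0.519 -0.038 0.18 -0.06
```

```text
shift [-0.2492  0.0949  0.0413] turn [-2.000e-04  2.000e-04 -2.399e-01] now [0.5019 0.2281 0.2213] yawY -0.3 F [ 0.1  0.7 -0.6] t 5.95 q7 -0.95 w 0.095 g 39.3
clock: 6.85
position: [0.5193, -0.0364, 0.1809]
ee_rot: [0.727, 0.686, 0.0, -0.0]
ft_force: [-0.3, 0.5, -0.8]
grip_width: 0.097
grasp_force: 39.3
[ 0.5196 -0.0368  0.1813] [7.274e-01 6.862e-01 4.000e-04 5.000e-04]
273 144
shift [-0.0012 -0.0005  0.0013] turn [0.0013 0.0001 0.0017] now [ 0.5196 -0.0368  0.1813] yawY -0.058 F [-0.5  0.4 -0.9] t 7.05 q7 -0.17 w 0.099 g 39.2
```

View pics/hov.png

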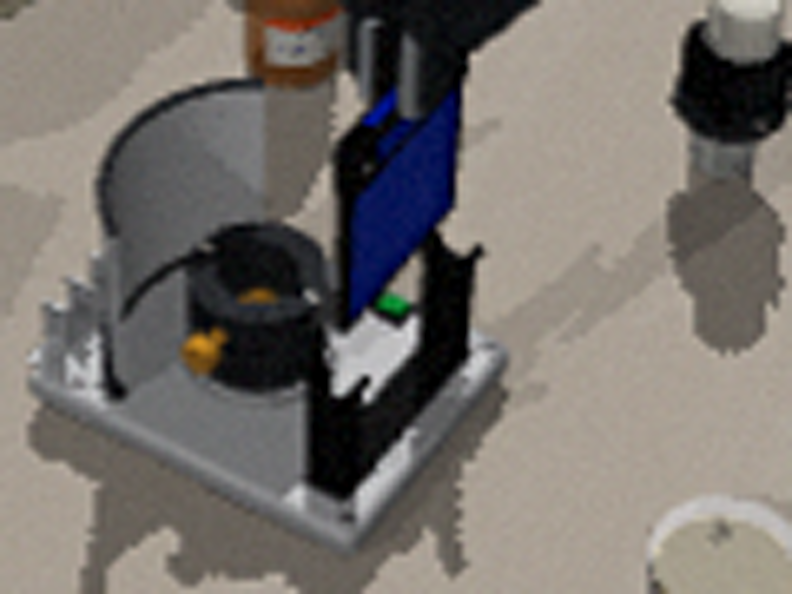

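```bash
python3 - <<'E'
from h import *
S=lambda u,v,z: ray((u/6.6-.5+273,v/6.6-.5+144),"scene",z)[:2]
print("plate corners",S(345,325,.101).round(4),S(455,207,.101).round(4), "mid",(S(345,325,.101)+S(455,207,.101)).round(4)/2)
for z in(.064,.084):
    a=[S(322,318,z),S(365,380,z),S(430,235,z),S(480,248,z)];print(z,*[x.round(4) for x in a],"mids",((a[0]+a[1])/2).round(4),((a[2]+a[3])/2).round(4),"slot",(sum(a)/4).round(4))
for H in([.581,-.042,-.06],):
  for z in(.064,.084):
    q=proj(place([[-.062+dx,y,z] for y in(.042,-.042) for dx in(.0095,-.0095)],H),"scene");print(z,((q+.5-[273,144])*6.6).round(0).tolist())
E
```

```text
plate corners [ 0.5211 -0.0028] [ 0.5137 -0.0781] mid [ 0.5174 -0.0404]
0.064 [ 0.5464 -0.0329] [ 0.5168 -0.0124] [ 0.5306 -0.094 ] [ 0.51   -0.0972] mids [ 0.5316 -0.0226] [ 0.5203 -0.0956] slot [ 0.5259 -0.0591]
0.084 [ 0.5376 -0.016 ] [0.5089 0.0038] [ 0.5222 -0.0755] [ 0.5022 -0.0786] mids [ 0.5232 -0.0061] [ 0.5122 -0.0771] slot [ 0.5177 -0.0416]
0.064 [[312.0, 393.0], [355.0, 413.0], [425.0, 259.0], [467.0, 278.0]]
0.084 [[313.0, 357.0], [357.0, 377.0], [427.0, 223.0], [470.0, 242.0]]
```

```bash
python3 - <<'E'
from h import *
import h
def fit2(models,ims,p0,ss=(1.2,.8)):
    p=np.array(p0,float)
    for s in ss:
        G={c:grad(ims[c],s) for c in models}
        f=lambda q:-sum(cv2.remap(G[c],*[np.ascontiguousarray(a[:,None]) for a in proj(place(M,q),c).astype(np.float32).T],1).mean()/G[c].max() for c,M in models.items())+((q[2]-p0[2])/.15)**2*.3
        r=minimize(f,p,method="Nelder-Mead",options=dict(initial_simplex=p+np.vstack([np.zeros(3),np.diag([.003,.003,.02])])));p=r.x
    return p.round(4),round(float(r.fun),3)
i0={c:cv2.imread(f"pics/{c}0.png") for c in K};i2={c:cv2.imread(f"pics/{c}2.png") for c in K}
base=rect(-.078,.078,-.062,.062,.02);sock=np.vstack([circ(.028,.066),circ(.0165,.066)])
frontL=np.vstack([line((-.078,-.062,.02),(-.078,.062,.02)),line((-.078,.062,.02),(.06,.062,.02)),line((-.078,-.062,.02),(.06,-.062,.02))])
for cs in(["top"],["scene"]):
  for p0 in([.581,-.042,-.06],[.578,-.040,-.07],[.584,-.044,-.05]):
    print("house",cs,fit2({c:np.vstack([frontL,sock]) for c in cs},i0,p0))
z=.1013
f=np.vstack([line((0,-.04,z),(0,.04,z)),line((0,-.04,z),(0,-.04,z+.069)),line((0,.04,z),(0,.04,z+.069))])
for p0 in([.519,-.037,-.06],[.516,-.040,-.06]): print("plate scene",fit2({"scene":f},i2,p0))
bar=rect(-.005,.005,-.04,.04,z+.091)
for p0 in([.519,-.037,-.06],[.519,-.040,-.06]): print("bar top",fit2({"top":bar},i2,p0))
E
```

```text
house ['top'] (array([ 0.5764, -0.0408, -0.0603]), -0.523)
house ['top'] (array([ 0.5764, -0.0409, -0.0702]), -0.523)
house ['top'] (array([ 0.585 , -0.0427, -0.06  ]), -0.446)
house ['scene'] (array([ 0.585 , -0.0462, -0.0595]), -0.431)
house ['scene'] (array([ 0.5825, -0.0408, -0.0761]), -0.43)
house ['scene'] (array([ 0.585 , -0.0464, -0.0502]), -0.431)
plate scene (array([ 0.5159, -0.033 , -0.0804]), -0.895)
plate scene (array([ 0.5159, -0.033 , -0.0801]), -0.895)
bar top (array([ 0.506 , -0.0283, -0.0602]), -0.414)
bar top (array([ 0.5071, -0.0387, -0.0613]), -0.365)
```

```bash
python3 - <<'E'
from h import *
z=.1013
for p in([.5159,-.033,-.08],[.5159,-.0368,-.06],[.5174,-.0404,-.06]):
    q=proj(place([[dx,y,z] for y in(.04,-.04) for dx in(.0025,-.0025)]+[[dx,y,z+.091] for y in(.04,-.04) for dx in(.005,-.005)],p),"scene");print(p,((q+.5-[273,144])*6.6).round(0).tolist())
s=cv2.imread("pics/scene2.png")[155:215,310:360];a=cv2.resize(s,None,fx=8,fy=8,interpolation=2)
for p,col in(([.5159,-.033,-.08],(0,255,0)),([.5174,-.0404,-.06],(0,255,255))):
    q=(proj(place(np.vstack([line((-.0025,-.04,z),(-.0025,.04,z)),line((-.0025,.04,z),(-.0025,.04,z+.069)),line((-.0025,-.04,z),(-.0025,-.04,z+.069))]),p),"scene")+.5-[310,155])*8
    for u,v in q: cv2.circle(a,(int(u),int(v)),0,col,-1)
cv2.imwrite("pics/pl.png",a)
E
```

```text
[0.5159, -0.033, -0.08] [[332.0, 340.0], [343.0, 346.0], [446.0, 213.0], [457.0, 218.0], [330.0, 154.0], [355.0, 166.0], [452.0, 27.0], [476.0, 37.0]]
[0.5159, -0.0368, -0.06] [[338.0, 335.0], [350.0, 340.0], [448.0, 206.0], [460.0, 211.0], [337.0, 149.0], [363.0, 160.0], [455.0, 21.0], [479.0, 30.0]]
[0.5174, -0.0404, -0.06] [[339.0, 327.0], [351.0, 332.0], [449.0, 199.0], [460.0, 204.0], [339.0, 141.0], [364.0, 152.0], [456.0, 14.0], [480.0, 23.0]]
```

View pics/pl.png

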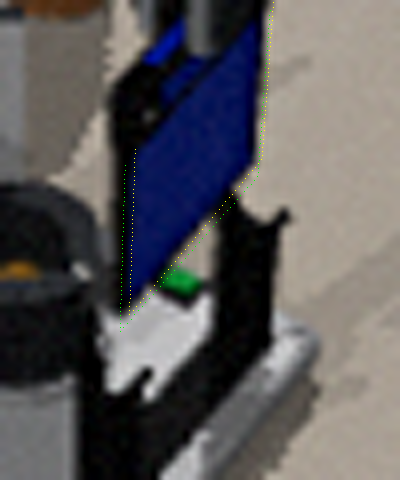

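The plate outline (yellow) matches: in the scene camera the plate is about 2 mm short of the slot middle in y. I'll shift it +1.5 mm and lower it into the flare, watching the force.

```bash
python3 -m inch '[[[0.0015,-0.0005,0,0,0,0,1],[0.0015,-0.0005,0.008,0,0,0,1],[0.0015,-0.0005,0.016,0,0,0,1],[0.0015,-0.0005,0.02,0,0,0,1],[0.0015,-0.0005,0.024,0,0,0,1],[0.0015,-0.0005,0.028,0,0,0,1],[0.0015,-0.0005,0.028,0,0,0,1]]]'; python3 go.py 0.519 -0.0355 0.1 -0.06
```

```text
clock: 7.75
position: [0.5185, -0.0363, 0.1519]
ee_rot: [0.728, 0.686, -0.0, -0.0]
ft_force: [-0.5, 0.1, -1.4]
grip_width: 0.095
grasp_force: 39.3
shift [0.0008 0.0005 0.0519] turn [-0.0008 -0.0001 -0.    ] now [ 0.5185 -0.0363  0.1519] yawY -0.06 F [-0.5  0.1 -1.4] t 7.75 q7 -0.19 w 0.095 g 39.3
```

```bash
python3 -m inch '[[[0,0,0.004,0,0,0,1],[0,0,0.008,0,0,0,1],[0,0,0.012,0,0,0,1],[0,0,0.016,0,0,0,1],[0,0,0.02,0,0,0,1],[0,0,0.02,0,0,0,1]]]'; python3 go.py 0.519 -0.0355 0.1 -0.06
```

```text
clock: 8.35
position: [0.5184, -0.0363, 0.1318]
ee_rot: [0.728, 0.686, -0.0, -0.0]
ft_force: [-0.3, -0.1, -0.7]
grip_width: 0.097
grasp_force: 39.3
shift [0.0008 0.0006 0.0318] turn [-0.001 -0.    -0.   ] now [ 0.5184 -0.0363  0.1318] yawY -0.06 F [-0.3 -0.1 -0.7] t 8.35 q7 -0.2 w 0.097 g 39.3
```

```bash
python3 -m inch '[[[0,0,0.006,0,0,0,1],[0,0,0.012,0,0,0,1],[0,0,0.018,0,0,0,1],[0,0,0.024,0,0,0,1],[0,0,0.029,0,0,0,1],[0,0,0.031,0,0,0,1],[0,0,0.032,0,0,0,1],[0,0,0.032,0,0,0,1]]]'; python3 go.py 0.519 -0.0355 0.1 -0.06
```

```text
clock: 9.15
position: [0.5188, -0.0362, 0.1005]
ee_rot: [0.728, 0.686, 0.0, 0.0]
ft_force: [0.3, 0.5, -1.0]
grip_width: 0.097
grasp_force: 39.3
shift [0.0008 0.0001 0.0005] turn [0.0001 0.0001 0.0001] now [ 0.5188 -0.0362  0.1005] yawY -0.06 F [ 0.3  0.5 -1. ] t 9.15 q7 -0.22 w 0.097 g 39.3
```

Push down slightly to the floor, release to a partial opening, then rise.

```bash
python3 -m inch '[[[0,0,0.001,0,0,0,1],[0,0,0.002,0,0,0,1],[0,0,0.002,0,0,0,1]]]'; python3 -m inch '[[[0,0,0,0,0,0,0.4],[0,0,0,0,0,0,0.3],[0,0,0,0,0,0,0.3],[0,0,0,0,0,0,0.3],[0,0,-0.01,0,0,0,0.3],[0,0,-0.03,0,0,0,0.3],[0,0,-0.06,0,0,0,0.3],[0,0,-0.1,0,0,0,0.3],[0,0,-0.12,0,0,0,0.3],[0,0,-0.12,0,0,0,0.3]]]'; python3 go.py 0.466 -0.2575 0.22 1.51
```

```text
clock: 9.45
position: [0.52, -0.0363, 0.0999]
ee_rot: [0.728, 0.686, 0.001, 0.001]
ft_force: [0.2, 0.5, 8.1]
grip_width: 0.096
grasp_force: 40.3
clock: 10.45
position: [0.5204, -0.0361, 0.2224]
ee_rot: [0.728, 0.686, 0.002, 0.002]
ft_force: [-0.2, -0.8, 0.6]
grip_width: 0.346
grasp_force: 0.0
shift [-0.2242 -0.0411  0.0023] turn [ 0.0039  0.0051 -1.5699] now [ 0.5204 -0.0361  0.2224] yawY -0.06 F [-0.2 -0.8  0.6] t 10.45 q7 -0.15 w 0.346 g 0.0
```

```bash
python3 - <<'E'
from h import *
ims={c:cv2.imread(f"pics/{c}0.png") for c in K};z=[]
for c in("scene","top"):
    u,v=np.int_(proj([[.466,-.2575,.05]],c)[0]);print(c,u-14,v-18)
    a=cv2.resize(ims[c][v-18:v+18,u-14:u+14],None,fx=14,fy=14,interpolation=2);z.append(np.clip((a/255.)**.5*255,0,255).astype(np.uint8))
cv2.imwrite("pics/lamp.png",np.hstack(z))
E
```

```text
scene 369 137
top 378 202
```

View pics/lamp.png

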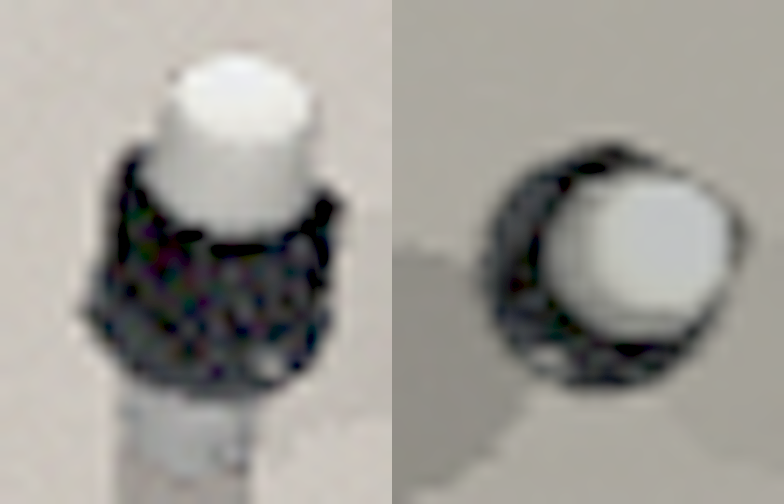

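```bash
python3 - <<'E'
from h import *
T=lambda u,v,z:ray((378+(u-392)/14-.5,202+v/14-.5),"top",z)[:2]
S=lambda u,v,z:ray((369+u/14-.5,137+v/14-.5),"scene",z)[:2]
print("mark",T(548,358,.04),S(268,360,.04))
a,b=T(618,143,.072),T(742,232,.072);print("top edge",a,b,np.linalg.norm(a-b),np.arctan2(*(a-b)[::-1]))
c,d=S(335,205,.072),S(135,155,.072);print("scene corners",c,d,np.linalg.norm(c-d),np.arctan2(*(d-c)[::-1]))
print("dome top axis: top",T(660,245,.098),"scene",S(240,95,.098))
ims={c:cv2.imread(f"pics/{c}0.png") for c in K}
def blk(y): 
    return rect(-.022,.022,-.018,.018,.072)
for cs in(["top"],["scene"],["top","scene"]):
  rs=sorted([fit({c:np.vstack([circ(.026,.04),rect(-.022,.022,-.018,.018,.072)]) for c in cs},ims,[.466,-.2575,y]) for y in np.arange(0,3.14,.3)],key=lambda r:r[1])
  for r in rs[:4]: print(cs,r[0].round(4),round(float(r[1]),3))
E
```

```text
mark [ 0.44934512 -0.24757676] [ 0.44726729 -0.24720844]
top edge [ 0.48988892 -0.25763075] [ 0.47130736 -0.28175784] 0.030453086308265605 0.9145211761272152
scene corners [ 0.44342774 -0.26194979] [ 0.48456906 -0.25622405] 0.04153784320637901 0.13828433917370514
dome top axis: top [ 0.46668801 -0.25963407] scene [ 0.46425312 -0.25341253]
['top'] [ 0.4663 -0.258   0.4229] -0.77
['top'] [ 0.4664 -0.258   0.3399] -0.77
['top'] [ 0.4647 -0.2572  2.6038] -0.753
['top'] [ 0.4648 -0.2574  2.6078] -0.753
['scene'] [ 0.4645 -0.2559  0.4219] -0.754
['scene'] [ 0.4645 -0.2561  0.4168] -0.754
['scene'] [ 0.4644 -0.256   0.4154] -0.754
['scene'] [ 0.4646 -0.2558  0.4276] -0.754
['top', 'scene'] [ 0.4655 -0.2566  0.4364] -1.51
['top', 'scene'] [ 0.4654 -0.2566  0.4442] -1.51
['top', 'scene'] [ 0.4655 -0.2567  0.4354] -1.51
['top', 'scene'] [ 0.4655 -0.2566  0.4386] -1.51
```

The light flange mark (top crop (548,358), scene crop (268,360)) and the dark pin at the foot (scene crop (235,460)) put the lamp's pin axis at yaw ≈ -0.57. So I grip with tool y at +1.0 rad. Moving over the lamp now.

```bash
python3 -m inch '[[[-0.04,-0.007,0,0,0,-0.13,-0.46],[-0.08,-0.015,0,0,0,-0.26,-0.46],[-0.12,-0.022,0,0,0,-0.39,-0.46],[-0.16,-0.029,0,0,0,-0.52,-0.46],[-0.2,-0.036,0,0,0,-0.65,-0.46],[-0.225,-0.0406,0.02,0,0,-0.78,-0.46],[-0.225,-0.0406,0.04,0,0,-0.91,-0.46],[-0.225,-0.0406,0.06,0,0,-1.04,-0.46],[-0.225,-0.0406,0.06,0,0,-1.06,-0.46],[-0.225,-0.0406,0.06,0,0,-1.06,-0.46]]]' 70; python3 -m inch '[[[0,0,0,0,0,0,-0.46],[0,0,0,0,0,0,-0.46]]]'; python3 go.py 0.4665 -0.258 0.06 1.0
```

```text
clock: 11.45
position: [0.4647, -0.2582, 0.1587]
ee_rot: [0.283, 0.959, 0.0, -0.0]
ft_force: [-0.3, -0.5, 0.1]
grip_width: 0.729
grasp_force: 0.0
clock: 11.65
position: [0.4653, -0.2585, 0.1596]
ee_rot: [0.282, 0.959, -0.0, 0.001]
ft_force: [-0.4, -0.3, -0.4]
grip_width: 0.728
grasp_force: 0.0
shift [-0.0005  0.0011  0.0996] turn [-0.0001  0.0017 -0.0016] now [ 0.4653 -0.2585  0.1596] yawY 0.998 F [-0.4 -0.3 -0.4] t 11.65 q7 1.32 w 0.728 g 0.0
```

```bash
python3 -m inch '[[[-0.0005,0.001,0.02,0,0,0,-0.46],[-0.0005,0.001,0.04,0,0,0,-0.46],[-0.0005,0.001,0.06,0,0,0,-0.46],[-0.0005,0.001,0.075,0,0,0,-0.46],[-0.0005,0.001,0.09,0,0,0,-0.46],[-0.0005,0.001,0.099,0,0,0,-0.46],[-0.0005,0.001,0.099,0,0,0,-0.46]]]'; python3 -m inch '[[[0,0,0,0,0,0,0],[0,0,0,0,0,0,0.1],[0,0,0,0,0,0,0.2],[0,0,0,0,0,0,0.4],[0,0,0,0,0,0,1],[0,0,0,0,0,0,1],[0,0,0,0,0,0,1]]]' 70; python3 go.py 0.4665 -0.258 0.06 1.0
```

```text
clock: 12.35
position: [0.4652, -0.2576, 0.0585]
ee_rot: [0.282, 0.96, 0.0, -0.001]
ft_force: [-0.6, -0.3, 0.6]
grip_width: 0.728
grasp_force: 0.0
clock: 13.05
position: [0.4666, -0.2584, 0.0608]
ee_rot: [0.282, 0.96, -0.0, 0.001]
ft_force: [-0.8, 0.7, 6.7]
grip_width: 0.386
grasp_force: 68.9
shift [0.0003 0.0003 0.0008] turn [-0.0001  0.0023 -0.0002] now [ 0.4666 -0.2584  0.0608] yawY 1.0 F [-0.8  0.7  6.7] t 13.05 q7 1.26 w 0.386 g 68.9
```

```bash
python3 -m inch '[[[0,0,-0.02,0,0,0,1],[0,0,-0.06,0,0,0,1],[0,0,-0.1,0,0,0,1],[0,0,-0.13,0,0,0,1],[0.004,0.04,-0.14,0,0,-0.1,1],[0.008,0.09,-0.14,0,0,-0.2,1],[0.012,0.14,-0.14,0,0,-0.3,1],[0.016,0.19,-0.14,0,0,-0.4,1],[0.02,0.235,-0.14,0,0,-0.51,1],[0.02,0.244,-0.14,0,0,-0.51,1]]]'; python3 -m inch '[[[0,0,0.05,0,0,0,1],[0,0,0.05,0,0,0,1],[0,0,0.05,0,0,0,1]]]'; python3 - <<'E'
from h import *
for i in range(2): a=imaging.camera("top");b=imaging.camera("scene")
ims=dict(top=a,scene=b);z=[]
for c in ims: cv2.imwrite(f"pics/{c}3.png",ims[c])
for c in("scene","top"):
    u,v=np.int_(proj([[.5815,-.042,.08]],c)[0]);print(c,u-24,v-28)
    z.append(cv2.resize(ims[c][v-28:v+28,u-24:u+24],None,fx=8.3,fy=8.3,interpolation=2))
cv2.imwrite("pics/ins.png",np.hstack(z))
E
python3 go.py 0.5815 -0.042 0.15 1.51
```

```text
clock: 14.05
position: [0.5819, -0.035, 0.1999]
ee_rot: [0.025, 1.0, 0.002, 0.001]
ft_force: [0.0, 0.2, -1.4]
grip_width: 0.387
grasp_force: 69.9
clock: 14.35
position: [0.5801, -0.0424, 0.1497]
ee_rot: [0.031, 1.0, -0.0, -0.001]
ft_force: [0.2, -0.6, -0.2]
grip_width: 0.386
grasp_force: 70.2
scene 287 152
top 292 152
shift [0.0001 0.0002 0.0015] turn [-0.0004  0.0027 -0.001 ] now [ 0.5816 -0.0422  0.1515] yawY 1.509 F [ 1.1  0.1 -0.7] t 14.55 q7 1.31 w 0.382 g 70.2
```

View pics/ins.png

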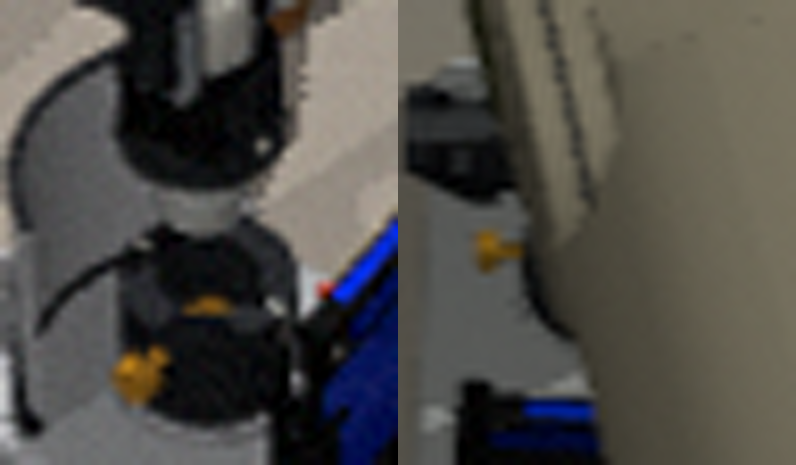

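```bash
python3 - <<'E'
from h import *
im=cv2.imread("pics/scene3.png")
cv=lambda q:((q+.5-[287,152])*8.3).round(0)
p=[.5816,-.0422,-.06];z=.0907
def ext(P):q=cv(proj(place(P,p),"scene"));return q.min(0),q.max(0)
print("flange bot",ext(circ(.026,z+.034)),"flange top",ext(circ(.026,z+.04)));print("foot bottom",ext(circ(.0148-.002,z)))
print("mark lamp r.024 (both ends)",cv(proj(place([[-.024,0,z+.04],[.024,0,z+.04]],p),"scene")).tolist())
print("sock outer",ext(circ(.028,.066)),"bore",ext(circ(.0165,.066)))
print("sock marks",cv(proj(place([[-.0245,0,.066],[.0245,0,.066]],p),"scene")).tolist())
for d in([.001,0],[0,.001]): print("per mm",d,(proj([[.5816+d[0],-.0422+d[1],.066]],"scene")-proj([[.5816,-.0422,.066]],"scene"))*8.3)
E
```

```text
flange bot (array([116.,  73.]), array([290., 193.])) flange top (array([115.,  59.]), array([290., 178.]))
foot bottom (array([162., 184.]), array([245., 243.]))
mark lamp r.024 (both ends) [[271.0, 147.0], [136.0, 88.0]]
sock outer (array([114., 207.]), array([294., 335.])) bore (array([151., 233.]), array([257., 308.]))
sock marks [[270.0, 301.0], [138.0, 240.0]]
per mm [0.001, 0] [[-2.79304996 -1.12027544]]
per mm [0, 0.001] [[-1.58118125  1.99480298]]
```

The scene view shows the lamp axis about 2–3 mm rearward of the socket axis (flange centre x≈204, marks midpoint ≈212). I'll shift and lower into the taper.

```bash
python3 -m inch '[[[0.002,0.001,0.008,0,0,0,1],[0.002,0.001,0.015,0,0,0,1],[0.002,0.001,0.02,0,0,0,1],[0.002,0.001,0.024,0,0,0,1],[0.002,0.001,0.027,0,0,0,1],[0.002,0.001,0.03,0,0,0,1],[0.002,0.001,0.03,0,0,0,1],[0.002,0.001,0.03,0,0,0,1]]]'; python3 go.py 0.5795 -0.0413 0.12 1.51
```

```text
clock: 15.35
position: [0.5788, -0.0406, 0.1196]
ee_rot: [0.03, 1.0, -0.0, 0.0]
ft_force: [-0.0, -0.5, -1.6]
grip_width: 0.385
grasp_force: 70.2
shift [-0.0007 -0.0007 -0.0004] turn [-0.      0.0001  0.0001] now [ 0.5788 -0.0406  0.1196] yawY 1.51 F [-0.  -0.5 -1.6] t 15.35 q7 1.29 w 0.385 g 70.2
```

```bash
python3 -m inch '[[[0,0,0.001,0,0,0,1],[0,0,0.002,0,0,0,1],[0,0,0.003,0,0,0,1],[0,0,0.004,0,0,0,1],[0,0,0.005,0,0,0,1],[0,0,0.006,0,0,0,1],[0,0,0.006,0,0,0,1]]]'; python3 go.py 0.5795 -0.0413 0.12 1.51
```

```text
clock: 16.05
position: [0.5787, -0.0406, 0.1133]
ee_rot: [0.03, 1.0, -0.0, -0.0]
ft_force: [-0.4, 0.6, -0.6]
grip_width: 0.386
grasp_force: 70.3
shift [-0.0008 -0.0006 -0.0067] turn [-0.     -0.0002 -0.    ] now [ 0.5787 -0.0406  0.1133] yawY 1.51 F [-0.4  0.6 -0.6] t 16.05 q7 1.29 w 0.386 g 70.3
```

```bash
python3 -m inch '[[[0,0,0.003,0,0,0,1],[0,0,0.006,0,0,0,1],[0,0,0.009,0,0,0,1],[0,0,0.012,0,0,0,1],[0,0,0.014,0,0,0,1],[0,0,0.016,0,0,0,1],[0,0,0.018,0,0,0,1],[0,0,0.019,0,0,0,1],[0,0,0.019,0,0,0,1],[0,0,0.019,0,0,0,1]]]'; python3 go.py 0.5795 -0.0413 0.093 1.51
```

```text
clock: 17.05
position: [0.5793, -0.0407, 0.0952]
ee_rot: [0.03, 1.0, -0.0, 0.001]
ft_force: [-1.3, 0.2, 7.1]
grip_width: 0.387
grasp_force: 71.4
shift [-0.0002 -0.0006  0.0022] turn [-0.0003  0.0013 -0.0002] now [ 0.5793 -0.0407  0.0952] yawY 1.51 F [-1.3  0.2  7.1] t 17.05 q7 1.27 w 0.387 g 71.4
```

```bash
python3 -m inch '[[[0,0,0.001,0,0,0,1],[0,0,0.002,0,0,0,1],[0,0,0.003,0,0,0,1],[0,0,0.004,0,0,0,1],[0,0,0.005,0,0,0,1],[0,0,0.005,0,0,0,1],[0,0,0.005,0,0,0,1]]]'; python3 go.py 0.5795 -0.0413 0.093 1.51
```

```text
clock: 17.75
position: [0.5802, -0.0411, 0.093]
ee_rot: [0.031, 1.0, -0.001, 0.002]
ft_force: [-10.2, -1.9, 32.5]
grip_width: 0.385
grasp_force: 75.0
shift [ 0.0007 -0.0003  0.    ] turn [-0.0018  0.0034 -0.0006] now [ 0.5802 -0.0411  0.093 ] yawY 1.509 F [-10.2  -1.9  32.5] t 17.75 q7 1.27 w 0.385 g 75.0
```

```bash
python3 -m inch '[[[0.001,0,-0.001,0,0,0,1],[0.001,0,-0.001,0,0,0.08,1],[0.001,0,-0.001,0,0,0.18,1],[0.001,0,-0.001,0,0,0.28,1],[0.001,0,-0.001,0,0,0.38,1],[0.001,0,-0.001,0,0,0.48,1],[0.001,0,-0.001,0,0,0.58,1],[0.001,0,-0.001,0,0,0.68,1],[0.001,0,-0.001,0,0,0.7,1]]]'; python3 go.py 0.5795 -0.0413 0.093 0.09; python3 -c "
from workcell import sensors;print(sensors.get_obs()['torque'])"
```

```text
clock: 18.65
position: [0.5797, -0.0397, 0.093]
ee_rot: [0.373, 0.928, 0.001, 0.002]
ft_force: [-3.7, 1.3, 19.5]
grip_width: 0.387
grasp_force: 73.1
shift [-0.001  -0.0013  0.    ] turn [0.0042 0.002  0.7171] now [ 0.5797 -0.0397  0.093 ] yawY 0.807 F [-3.7  1.3 19.5] t 18.65 q7 0.61 w 0.387 g 73.1
[0.50928155 0.47217724 0.18329506]
```

Going well; turn the rest of the way to the stop.

```bash
python3 -m inch '[[[0,0,0,0,0,0.1,1],[0,0,0,0,0,0.2,1],[0,0,0,0,0,0.3,1],[0,0,0,0,0,0.4,1],[0,0,0,0,0,0.5,1],[0,0,0,0,0,0.6,1],[0,0,0,0,0,0.68,1],[0,0,0,0,0,0.72,1],[0,0,0,0,0,0.72,1]]]'; python3 go.py 0.5795 -0.0413 0.093 0.09; python3 -c "
from workcell import sensors;print(sensors.get_obs()['torque'])"
```

```text
clock: 19.55
position: [0.5807, -0.04, 0.093]
ee_rot: [0.675, 0.738, 0.002, 0.003]
ft_force: [3.0, 0.8, 13.5]
grip_width: 0.386
grasp_force: 72.3
shift [-0.0012 -0.0013  0.    ] turn [ 0.0068  0.0007 -0.0007] now [ 0.5807 -0.04    0.093 ] yawY 0.089 F [ 3.   0.8 13.5] t 19.55 q7 -0.06 w 0.386 g 72.3
[ 0.16710478 -0.98670673  0.13457623]
```

```bash
python3 -m inch '[[[0,0,0.0005,0,0,0.03,1],[0,0,0.001,0,0,0.05,1],[0,0,0.001,0,0,0.05,1],[0,0,0.001,0,0,0.05,1]]]'; python3 go.py 0.5795 -0.0413 0.093 0.09; python3 - <<'E'
from h import *
print(np.round(sensors.get_obs()["torque"],2))
a=imaging.camera("scene");cv2.imwrite("pics/scene4.png",a)
u,v=np.int_(proj([[.56,-.042,.07]],"scene")[0]);print(u-40,v-35)
cv2.imwrite("pics/fin.png",cv2.resize(a[v-35:v+35,u-40:u+40],None,fx=8,fy=8,interpolation=2))
E
```

```text
clock: 19.95
position: [0.5812, -0.0399, 0.0929]
ee_rot: [0.692, 0.721, 0.003, 0.003]
ft_force: [0.7, 2.3, 19.4]
grip_width: 0.384
grasp_force: 73.1
shift [-0.0013 -0.0017 -0.0001] turn [ 0.008   0.0008 -0.049 ] now [ 0.5812 -0.0399  0.0929] yawY 0.041 F [ 0.7  2.3 19.4] t 19.95 q7 -0.11 w 0.384 g 73.1
[ 0.2  -0.64  0.36]
278 150
```

View pics/fin.png

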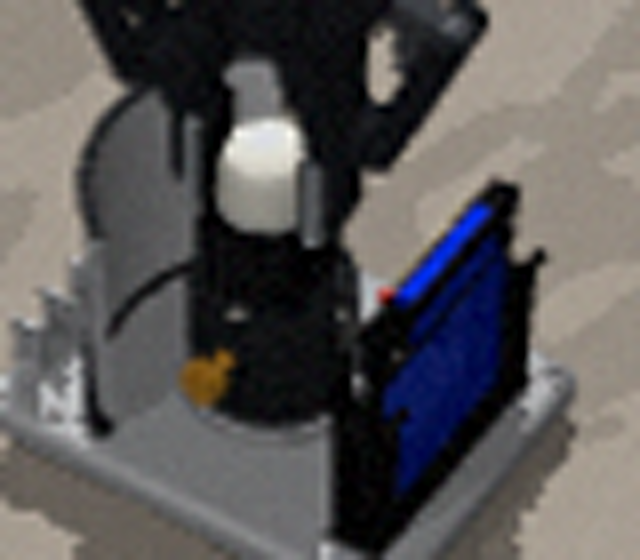

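The picture shows the filter fully down, the flange on the rim, and the flange mark (237,313) now on the screw side, so the lamp is turned. Settle, then hand in.

```bash
python3 -m inch '[[[0,0,0,0,0,0,1],[0,0,0,0,0,0,1],[0,0,0,0,0,0,1],[0,0,0,0,0,0,1]]]'; python3 -c "
from workcell import order;print(order.hand_in())"
```

```text
clock: 20.4
position: [0.5812, -0.0399, 0.0929]
ee_rot: [0.692, 0.721, 0.003, 0.003]
ft_force: [1.7, 0.3, 18.6]
grip_width: 0.385
grasp_force: 73.1
the job is handed in; nothing more can be done
None
```

I handed the job in at 20.4 s; no verdict came back. The blue filter is fully down in the lamp house slot and released, and the lamp is pressed to the rim, turned to about the stop (roughly 1.4 rad or a little more), and still held at 73 N.

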